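# Free the column oven's safety hook and open its door

### The arm

A 6-joint arm with a two-finger parallel gripper is mounted at the origin on the work surface. World frame = base frame: x ahead of the robot, y to its left, z up, the work surface at z = 0. Lengths are in mm, angles in rad, forces in N, time in s.
With the tool pointing down it reaches from about 375 to 925 mm from the base axis. Payload 5.7 kg.
Tool frame: the origin (TCP) lies between the finger pads; the fingertips stand 11 mm ahead of it and the grasp point (between the pads) lies 8 mm behind it; y points along the fingers, x is the direction in which the jaws open and shut, and the axes are right-handed (so a half turn about y gives the same grasp; the last joint's range is limited). The gripper opens to 85 mm and grips with 20 to 120 N. Pads are 22 mm wide; open, the fingers measure 114 mm over their backs; the gripper's body (76 mm by 85 mm) begins 54 mm behind the grasp point. The pads swing forward as they close: fully open they stand 13 mm farther back than shut.
Start: joints at [1.123, 0.359, 1.51, -0, 1.272, -0.115], TCP at [196.007, 567.05, 242.267] pointing down, gripper open.
Joint ranges: [-2.97, 2.97], [-1.01, 2.36], [0.21, 2.38], [-0.96, 4.11], [0.2, 2.71], [-2.98, 2.98]. Speed limits (rad/s): [2.39, 2.39, 3.14, 3.14, 3.14, 3.14].

### API

Orientations are given as a rotation vector (axis times angle).
In Python, from plant import monitor, viewer, job_done gives the robot as it stands. The module is installed in compiled form; this text tells all that it offers.
- The arm moves only by the shell command python3 -m crank 'ROWS' [FORCE]. ROWS is JSON, a list that holds one entry, the list of rows, each a list of 7 numbers: the finger opening in m, from 0 to 0.0854, then the shift along the tool's x, y, z in m, then the turn, a rotation vector about the tool's x, y, z in degrees. A call has 1 to 20 rows; each row shifts and turns the commanded pose from where the row before left it, along the tool's axes as they then stand; what a row does not reach is not made up. A row lasts 1/12 s, in which the tool goes at most 41.7 mm and 7.16 degrees, less where a joint would pass 70% of its speed; a pose out of reach is approached as far as the arm can. A call with a gripper value outside its range is refused whole. The fingers move at their own pace and stop on an object; FORCE is the grip in N (left out, the last holds). Time passes only in rows, so rows that do not move let the fingers close. It gives the time, the measured TCP pose, the force and the opening at its end, in the units of the state.
- monitor.read_state(): the state, without advancing time (a new reading comes with each control period).
- viewer.get_image(name): name is "side" or "top"; returns a dict with "frame" (420x560x3 uint8, red, green, blue), "fx", "fy", "cx", "cy" (pixels), "origin" and "attitude" of the camera in the world. Camera axes: x right, y up, looking along -z (the intrinsics and any distortion apply to the point x, -y, -z); pixel columns grow to the right and rows downward; lengths in mm; the calibration is good to about 2 mm. A picture is of the moment at which its call begins. There is no depth.
- job_done(): hands the job in, once; it reports no verdict.
The state is a dict: "clock": time; "q": joint angles; "qd": joint speeds; "joint_torque": joint torques, N m; "tcp_pos": TCP position; "eef_rot": TCP orientation; "force": force on the tool from outside, world axes, zero at the start; "wrist_torque": the same for the moment, N m; "gripper_width": opening from 0.0 (shut) to 1.0 (fully open).
Only numpy, scipy, OpenCV 4.12 (cv2) and the standard library are available. Lean on these libraries where they do the work, as an engineer would, in place of code of your own. Each camera call takes 0.05 s, during which the arm holds its last target.

### The job

The column oven's door stands ajar, held by the orange sprung safety hook on its inside. Reach down through the narrow gap between door and oven, press the hook down gently until it clears the oven's front beam, draw the door past it while the hook is held down, and swing the door wide open, about square to the oven's front. Neither strain the hook or the door nor fling it, leave the other things on the bench where they are, and let go with the door standing open.

Things in the scene. Friction and masses are not known exactly. Their poses are not given: they have to be found in the camera images.
- pump_base: White flat pump module with a dark red stripe, fixed, 220 deep (x) x 300 wide (y) x 75 mm high; origin at the centre of its underside; its front looks along its own -x. On it, on four screw feet, stands the fixed white column oven, 180 deep x 260 wide x 165 mm high; the fronts of both lie in one plane and their middles in line, within 4 mm and 0.03 rad.
- oven_foot (a point): Point at the middle of the module's top front edge (module x = -110, y = 0, z = 75 mm). The oven's feet are screwed out 6 to 44 mm, differently each time and not measured: its top lies 246 to 284 mm above the bench. The oven's front is open but for a dark red beam along its upper edge (12 mm deep, 26 mm tall, flush with the top). Behind it a clear cover closes the top.
- hinge_foot (a point): Point on the module's top front edge right under the door's upright hinge axis (module x = -110, y = +125 mm; within 4 mm). The door's inner face contains that axis. White door, 250 mm wide, 14 mm thick, as tall as the oven, its top level with the oven's. It starts ajar: the gap from its inner face to the beam is 36 to 42 mm at the hook, open from above, and narrows to the hinge.
- oven_door (a joint): Door angle in rad: 0 shut (inner face in the oven's front plane), growing as the free edge swings out to the module's -x, at most 1.75; starts at 0.195 to 0.225. Slightly stiff hinge (0.15 N m): the door stays where it is left. The hook stops it at about 0.24; with the hook held down it is past the beam at about 0.36, then swings freely. Over 20 N damages door or hook.
- hook_foot (a point): Point on the module's top front edge (y = -65 mm) below the hook, which the door carries 190 mm from the hinge: an orange arm 26 mm wide, 6 thick, level, 66 mm square inwards from the door's inner face, across the gap and under the beam; its flat top 28 mm below the door's top edge. At its end a tooth 10 mm tall catches behind the beam. Pressed anywhere, the arm moves straight down.
- beam_end (a point): Point on the module's top front edge at the door's free side (y = -125 mm). The hook's spring: 2 N to start moving, 0.9 N more per mm; the tooth clears the beam from 8.5 mm down (about 10 N); hard stop at 13 mm (14 N). Let go, it springs back up. The hook lies 28 mm below the oven's unmeasured top, so its height is known only to some 40 mm: feel for it.
- tip_box_mid (a point): Middle of the loose dark blue tip box with a pale blue lid, 88 x 123 x 62 mm high, on the bench below the door's sweep; a bystander, as are all the following.
- tin_mid (a point): Middle of the loose flat round green tin, 72 mm across, 20 mm high.
- marker_mid (a point): Middle of the loose black and blue marker pen, 130 mm long, 13 mm thick, lying on the bench.
- bottle_yellow_mid (a point): Middle of the loose clear bottle with a yellow cap, 60 mm across, 78 mm high.
- bottle_blue_mid (a point): Middle of the loose clear bottle with a blue cap, 60 mm across, 78 mm high.
- beaker_mid (a point): Middle of the loose glass beaker, 66 mm across, 70 mm high.

How it is judged (in metres and radians):
On the way:
1. the door has been drawn past the hook's catch (value of joint oven_door above 0.4 rad), for 0.05 s.
At the end, for the whole second after the job is handed in: The oven's door stands still at more than 1.25 rad (about 72 degrees) from shut, let go (value of joint oven_door above 1.25 rad and velocity of joint oven_door between -0.05 and 0.05 rad/s); the robot touches nothing.
It fails at once if the hook or the door is pushed with more than 20 N (contact force between any of the fingers, the arm and oven_door above 20 N).
It fails at once if the door is flung (faster than 2.5 rad/s) (velocity of joint oven_door above 2.5 rad/s).
It fails at once if a bystander is moved by more than 25 mm (distance of any of tip_box_mid, tin_mid, marker_mid, bottle_yellow_mid, bottle_blue_mid, beaker_mid from where it was at the start of the episode above 0.025 m).
It also fails if it takes over 51 s, if anything falls off the work surface, if the arm or the gripper's body presses on something with over 40 N, if the wrist force passes 120 N, or if a joint passes its speed limit or range.

## Working session

There is one attempt and no reset: what is moved stays moved. The work goes in short steps, Python scripts to look and compute and a shell command to move; the robot and the scene stay as the last step left them, time stands still between calls to the robot, and variables do not carry over. Pictures are saved under pics/ and viewed, and the job is handed in when it is done.

```bash
mkdir -p pics; ls; python3 - <<'E'
from plant import monitor, viewer
import cv2
s=monitor.read_state(); print(s)
for n in("side","top"):
    d=viewer.get_image(n); print({k:v for k,v in d.items() if k!="frame"})
    cv2.imwrite(f"pics/{n}0.png",d["frame"][:,:,::-1])
E
```

```text
pics
{'clock': 0.0, 'q': array([ 1.12292087e+00,  3.59520535e-01,  1.51145152e+00, -7.13045276e-06,
        1.27250971e+00, -1.15118043e-01]), 'qd': array([ 6.16984363e-05, -5.95858967e-04, -1.47131098e-03,  7.07102739e-04,
       -4.50533060e-04, -6.71429457e-04]), 'joint_torque': array([-2.38538247e-03, -5.27606499e+01, -2.78625941e+01, -3.29205768e-04,
        1.31395133e-02, -2.41011452e-05]), 'tcp_pos': array([195.71615626, 566.46850497, 241.43706854]), 'eef_rot': array([-1.34938565, -0.95943612,  0.96217   ]), 'force': array([ 0.1463803 , -0.01381274,  0.07131302]), 'wrist_torque': array([-0.00061261, -0.03043279, -0.02813065]), 'gripper_width': 1.0038263207991507}
{'fx': 381.9176874162171, 'fy': 381.9176874162171, 'cx': 284.1265721900398, 'cy': 212.22911312548982, 'origin': array([ 375.03050211, -548.18411207,  483.41272445]), 'attitude': array([ 1.01325066, -0.20004852, -0.37708356])}
{'fx': 520.4438980261938, 'fy': 520.4438980261938, 'cx': 283.5484391710179, 'cy': 204.73683906146812, 'origin': array([ 478.17433247,   23.27814052, 1130.86253263]), 'attitude': array([ 0.09971072, -0.12757429, -1.54414096])}
```

View pics/side0.png

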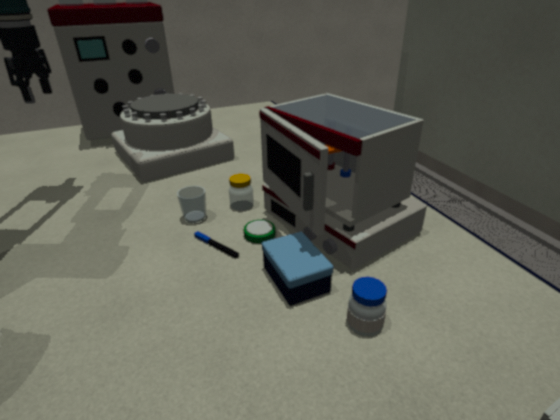

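View pics/top0.png

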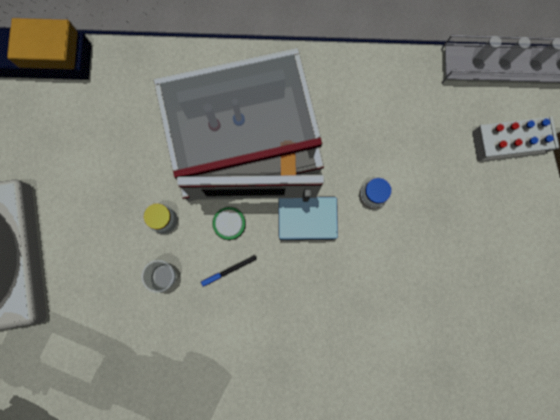

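```bash
python3 - <<'E'
from scipy.spatial.transform import Rotation as R
import numpy as np
np.set_printoptions(precision=3,suppress=True)
from plant import monitor
print(R.from_rotvec(monitor.read_state()["eef_rot"]).as_matrix())
E
```

```text
[[ 0.327 -0.001 -0.945]
 [ 0.945 -0.002  0.327]
 [-0.002 -1.     0.   ]]
```

```bash
python3 - <<'E'
import cv2
a=cv2.imread("pics/top0.png")[130:210,150:350]
cv2.imwrite("pics/top_c.png",cv2.resize(a,None,fx=4,fy=4,interpolation=cv2.INTER_CUBIC))
a=cv2.imread("pics/side0.png")[85:265,245:435]
cv2.imwrite("pics/side_c.png",cv2.resize(a,None,fx=3.3,fy=3.3,interpolation=cv2.INTER_CUBIC))
E
```

```text
(no output)
```

View pics/top_c.png

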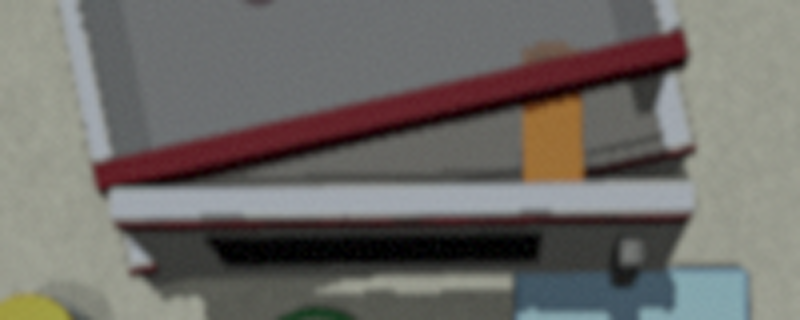

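View pics/side_c.png

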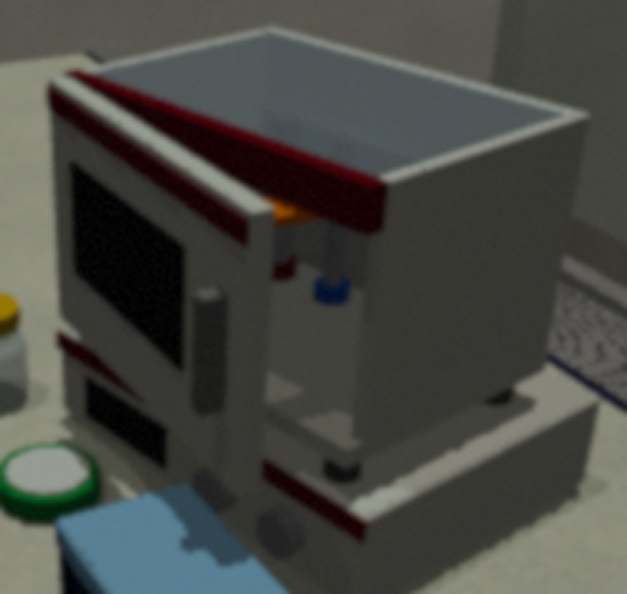

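```bash
cat > h.py <<'E'
import numpy as np
from scipy.spatial.transform import Rotation as R
np.set_printoptions(precision=3,suppress=True)
C={"side":(381.918,284.127,212.229,[375.0305,-548.184,483.4127],[1.01325066,-0.20004852,-0.37708356]),
"top":(520.444,283.548,204.737,[478.174,23.278,1130.8625],[0.09971072,-0.12757429,-1.54414096])}
def ray(n,p):
    f,cx,cy,o,a=C[n]
    d=R.from_rotvec(a).apply([(p[0]-cx)/f,-(p[1]-cy)/f,-1]); return np.array(o),d/np.linalg.norm(d)
def onz(n,p,z):
    o,d=ray(n,p); return o+d*(z-o[2])/d[2]
def tri(ps,pt):
    o1,d1=ray("side",ps);o2,d2=ray("top",pt)
    A=np.c_[d1,-d2];t=np.linalg.lstsq(A,o2-o1,rcond=None)[0]
    a=o1+t[0]*d1;b=o2+t[1]*d2
    return (a+b)/2,np.linalg.norm(a-b)
def proj(n,X):
    f,cx,cy,o,a=C[n]; c=R.from_rotvec(a).inv().apply(np.array(X)-o)
    return np.array([cx+f*c[0]/-c[2],cy-f*c[1]/-c[2]])
E
python3 - <<'E'
from h import *
t=lambda x,y:(150+x/4,130+y/4)
s=lambda x,y:(245+x/3.3,85+y/3.3)
P={"beamR":((384,184),(686,52)),"doorRin":((273,203),(692,186)),"doorRout":((250,213),(693,213)),"doorL out":((51,87),(111,217)),"backR":((586,114),None)}
for k,(a,b) in P.items():
    if b: print(k,*tri(s(*a),t(*b)))
for z in(250,265,280):
  print(z,"beamR",onz("top",t(686,52),z)[:2],"beamL",onz("top",t(97,183),z)[:2],"doorRin",onz("top",t(692,186),z)[:2],"doorLin",onz("top",t(110,187),z)[:2])
  print(" hook arm mids near door / near beam", onz("top",t(554,180),z-28)[:2],onz("top",t(554,97),z-28)[:2])
E
```

```text
beamR [718.071 -55.581 259.953] 7.021145194284951
doorRin [657.221 -57.626 261.421] 3.052759663970269
doorRout [645.479 -58.154 258.716] 1.816681854857526
doorL out [638.067 190.301 253.283] 1.2009752951954842
250 beamR [717.568 -54.729] beamL [652.752 197.846] doorRin [658.137 -58.019] doorLin [651.15  192.197]
 hook arm mids near door / near beam [664.968   0.933] [702.83    1.724]
265 beamR [713.491 -53.401] beamL [649.78  194.873] doorRin [655.072 -56.634] doorLin [648.204 189.32 ]
 hook arm mids near door / near beam [661.885   1.302] [699.123   2.079]
280 beamR [709.415 -52.073] beamL [646.807 191.901] doorRin [652.008 -55.25 ] doorLin [645.259 186.444]
 hook arm mids near door / near beam [658.802   1.671] [695.415   2.435]
```

```bash
python3 -m crank '[[[0,0,-0.03,0,0,0,0],[0,0,-0.03,0,0,0,0],[0,0,-0.03,0,0,0,0],[0,0,0,0,0,-6.2,0],[0,0,0,0,0,-6.2,0],[0,0,0,0,0,-6.2,0],[0,0,0,0,0,-6.2,0],[0,0,0,0,0,0,0]]]' 20; python3 -m crank '[[[0,-0.032,0,-0.022,0,0,0],[0,-0.032,0,-0.022,0,0,0],[0,-0.032,0,-0.022,0,0,0],[0,-0.032,0,-0.022,0,0,0],[0,-0.032,0,-0.022,0,0,0],[0,-0.032,0,-0.022,0,0,0],[0,-0.032,0,-0.022,0,0,0],[0,-0.032,0,-0.022,0,0,0],[0,-0.032,0,-0.022,0,0,0],[0,-0.032,0,-0.022,0,0,0],[0,-0.032,0,-0.022,0,0,0],[0,-0.032,0,-0.022,0,0,0],[0,-0.032,0,-0.022,0,0,0],[0,-0.032,0,-0.022,0,0,0],[0,-0.032,0,-0.022,0,0,0],[0,-0.032,0,-0.022,0,0,0],[0,-0.032,0,-0.022,0,0,0],[0,-0.032,0,-0.022,0,0,0],[0,0,0,0,0,0,0]]]'
```

```text
clock: 0.77
tcp_pos: [195.9, 566.8, 331.9]
eef_rot: [-1.159, -1.284, 1.286]
force: [0.5, -0.8, 0.2]
gripper_width: 0.001
clock: 2.35
tcp_pos: [651.6, 27.5, 331.1]
eef_rot: [-1.168, -1.276, 1.278]
force: [0.0, -0.4, -0.3]
gripper_width: 0.003
```

```bash
python3 -m crank '[[[0,-0.014,0,-0.012,0,0,0],[0,-0.014,0,-0.012,0,0,0],[0,0,0,0,0,0,0],[0,0,0,0,0,0,0]]]'; python3 - <<'E'
from h import *
from plant import monitor, viewer
import cv2
s=monitor.read_state(); print(s["q"],s["tcp_pos"],s["force"]);print(R.from_rotvec(s["eef_rot"]).as_matrix())
for n in("side","top"):
    d=viewer.get_image(n)["frame"][:,:,::-1]; cv2.imwrite(f"pics/{n}1.png",d)
    print(n,"tip proj",proj(n,s["tcp_pos"]-[0,0,11]))
E
```

```text
clock: 2.68
tcp_pos: [674.2, 7.7, 331.5]
eef_rot: [-1.161, -1.279, 1.28]
force: [-0.0, -0.6, -0.4]
gripper_width: 0.0
[-0.091  0.41   1.21   0.     1.522 -1.758] [674.181   7.665 331.461] [-0.011 -0.576 -0.419]
[[-0.096 -0.001 -0.995]
 [ 0.995  0.    -0.096]
 [ 0.    -1.     0.001]]
side tip proj [318.203  97.35 ]
top tip proj [286.185 156.826]
```

View pics/side1.png

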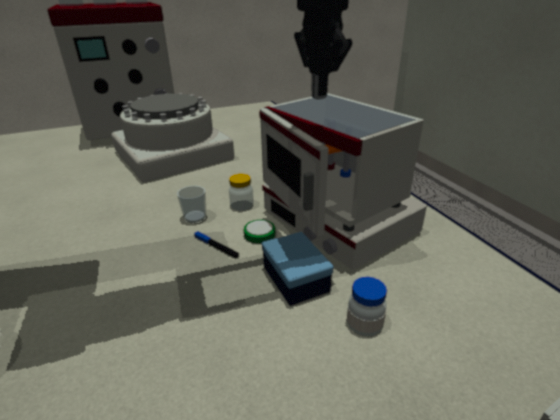

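View pics/top1.png

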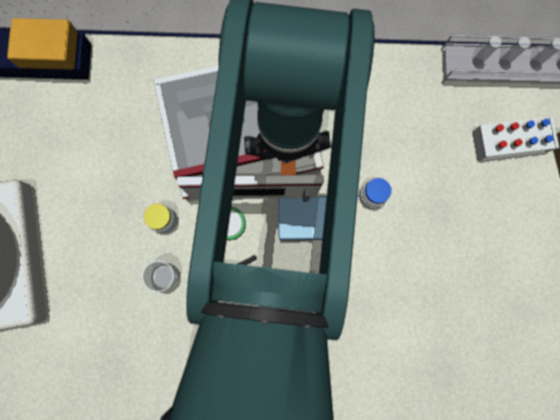

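```bash
python3 -m crank '[[[0,-0.006,0.012,-0.0035,0,0,0],[0,0,0.012,0,0,0,0],[0,0,0.012,0,0,0,0],[0,0,0.012,0,0,0,0],[0,0,0,0,0,0,0],[0,0,0,0,0,0,0]]]'; python3 -m crank '[[[0,0,0.0015,0,0,0,0],[0,0,0.0015,0,0,0,0],[0,0,0.0015,0,0,0,0],[0,0,0.0015,0,0,0,0],[0,0,0.0015,0,0,0,0],[0,0,0.0015,0,0,0,0],[0,0,0,0,0,0,0]]]'; python3 - <<'E'
from h import *
from plant import monitor, viewer
import cv2
s=monitor.read_state(); print(s["tcp_pos"],s["force"])
d=viewer.get_image("side")["frame"][60:200,240:400,::-1]; cv2.imwrite("pics/side2.png",cv2.resize(d,None,fx=4,fy=4,interpolation=cv2.INTER_CUBIC))
d=viewer.get_image("top")["frame"][120:210,220:350,::-1]; cv2.imwrite("pics/top2.png",cv2.resize(d,None,fx=5,fy=5,interpolation=cv2.INTER_CUBIC))
E
```

```text
clock: 3.28
tcp_pos: [677.3, 2.7, 282.6]
eef_rot: [-1.157, -1.28, 1.284]
force: [0.3, 0.1, 0.4]
gripper_width: -0.001
clock: 3.87
tcp_pos: [678.1, 2.4, 275.0]
eef_rot: [-1.16, -1.282, 1.283]
force: [-0.5, -0.4, 0.1]
gripper_width: -0.001
[678.14    2.404 274.961] [-0.516 -0.367  0.096]
```

View pics/side2.png

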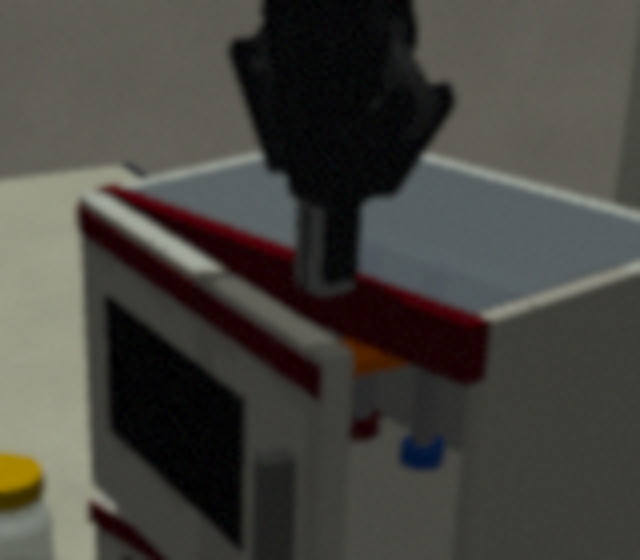

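View pics/top2.png

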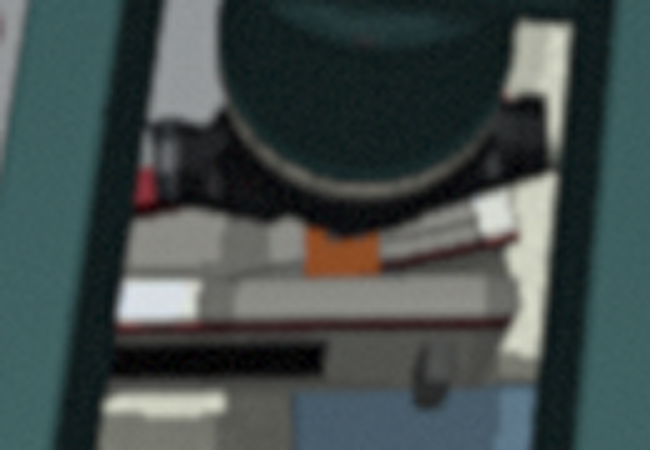

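```bash
for i in 1; do python3 -m crank '[[[0,0,0.0015,0,0,0,0],[0,0,0.0015,0,0,0,0],[0,0,0.0015,0,0,0,0],[0,0,0.0015,0,0,0,0],[0,0,0.0015,0,0,0,0],[0,0,0.0015,0,0,0,0],[0,0,0.0015,0,0,0,0],[0,0,0.0015,0,0,0,0],[0,0,0,0,0,0,0]]]'; done
```

```text
clock: 4.72
tcp_pos: [678.1, 2.4, 262.8]
eef_rot: [-1.16, -1.282, 1.283]
force: [0.3, 0.6, 0.1]
gripper_width: 0.001
```

```bash
python3 -m crank '[[[0,0,0.0015,0,0,0,0],[0,0,0.0015,0,0,0,0],[0,0,0.0015,0,0,0,0],[0,0,0.0015,0,0,0,0],[0,0,0.0015,0,0,0,0],[0,0,0.0015,0,0,0,0],[0,0,0,0,0,0,0],[0,0,0,0,0,0,0]]]'; python3 -m crank '[[[0,0,0.0015,0,0,0,0],[0,0,0.0015,0,0,0,0],[0,0,0.0015,0,0,0,0],[0,0,0,0,0,0,0],[0,0,0,0,0,0,0]]]'
```

```text
clock: 5.38
tcp_pos: [678.2, 2.4, 254.1]
eef_rot: [-1.16, -1.282, 1.283]
force: [-0.6, 0.6, -1.1]
gripper_width: 0.001
clock: 5.8
tcp_pos: [678.2, 2.4, 249.6]
eef_rot: [-1.16, -1.282, 1.283]
force: [-0.5, -0.3, -0.1]
gripper_width: 0.001
```

Tip now around z 238, inside the gap with no side force. I'm feeling for the hook.

```bash
python3 -m crank '[[[0,0,0.001,0,0,0,0],[0,0,0.001,0,0,0,0],[0,0,0.001,0,0,0,0],[0,0,0.001,0,0,0,0],[0,0,0,0,0,0,0],[0,0,0,0,0,0,0]]]';python3 -m crank '[[[0,0,0.001,0,0,0,0],[0,0,0.001,0,0,0,0],[0,0,0.001,0,0,0,0],[0,0,0.001,0,0,0,0],[0,0,0,0,0,0,0],[0,0,0,0,0,0,0]]]'
```

```text
clock: 6.3
tcp_pos: [678.3, 2.4, 245.7]
eef_rot: [-1.16, -1.282, 1.283]
force: [-0.1, 0.0, 0.3]
gripper_width: 0.002
clock: 6.8
tcp_pos: [678.5, 2.4, 242.2]
eef_rot: [-1.161, -1.283, 1.282]
force: [-0.7, -0.5, 3.6]
gripper_width: 0.0
```

```bash
python3 -m crank '[[[0,0,0.001,0,0,0,0],[0,0,0.001,0,0,0,0],[0,0,0.001,0,0,0,0],[0,0,0,0,0,0,0],[0,0,0,0,0,0,0]]]'
```

```text
clock: 7.22
tcp_pos: [678.7, 2.4, 239.4]
eef_rot: [-1.161, -1.283, 1.282]
force: [-0.6, 0.1, 6.9]
gripper_width: 0.003
```

```bash
python3 -m crank '[[[0,0,0.001,0,0,0,0],[0,0,0.001,0,0,0,0],[0,0,0.001,0,0,0,0],[0,0,0.001,0,0,0,0],[0,0,0,0,0,0,0],[0,0,0,0,0,0,0]]]'; python3 -m crank '[[[0,0,0.001,0,0,0,0],[0,0,0.0005,0,0,0,0],[0,0,0,0,0,0,0],[0,0,0,0,0,0,0]]]'; python3 - <<'E'
from plant import monitor
for i in range(3): s=monitor.read_state(); print(s["tcp_pos"],s["force"])
E
```

```text
clock: 7.72
tcp_pos: [679.1, 2.4, 236.1]
eef_rot: [-1.162, -1.284, 1.282]
force: [-1.3, 0.4, 10.2]
gripper_width: 0.003
clock: 8.05
tcp_pos: [679.3, 2.4, 234.9]
eef_rot: [-1.163, -1.285, 1.281]
force: [-0.6, 0.8, 10.2]
gripper_width: 0.006
[679.34812601   2.44167286 234.93010381] [-0.56894955  0.81273262 10.18376336]
[679.34812601   2.44167286 234.93010381] [-0.56894955  0.81273262 10.18376336]
[679.34812601   2.44167286 234.93010381] [-0.56894955  0.81273262 10.18376336]
```

```bash
python3 -m crank '[[[0,0,0.001,0,0,0,0],[0,-0.0001,0,0.0025,0,0.75,0],[0,-0.0001,0,0.0025,0,0.75,0],[0,-0.0001,0,0.0025,0,0.75,0],[0,-0.0001,0,0.0025,0,0.75,0],[0,0,0,0,0,0,0]]]'; python3 - <<'E'
from h import *
from plant import monitor, viewer
import cv2
s=monitor.read_state(); print(s["tcp_pos"],s["force"])
d=viewer.get_image("side")["frame"][60:200,240:400,::-1]; cv2.imwrite("pics/side3.png",cv2.resize(d,None,fx=4,fy=4,interpolation=cv2.INTER_CUBIC))
E
```

```text
clock: 8.55
tcp_pos: [669.7, 1.2, 234.4]
eef_rot: [-1.19, -1.247, 1.242]
force: [-0.5, 0.7, 11.5]
gripper_width: 0.001
[669.695   1.177 234.364] [-0.509  0.673 11.46 ]
```

View pics/side3.png

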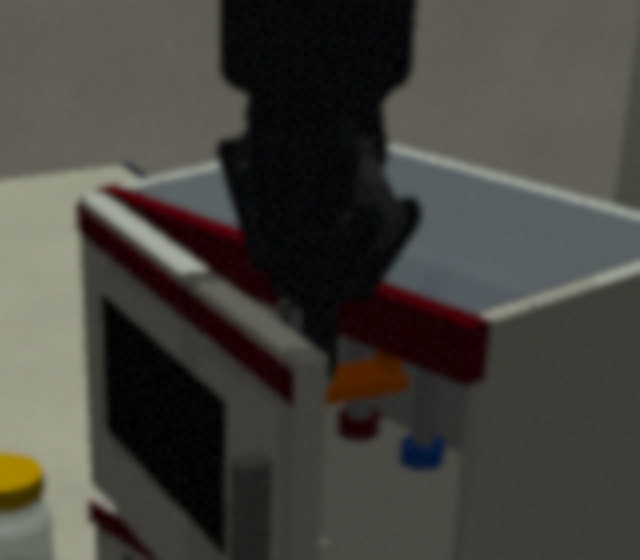

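```bash
python3 -m crank '[[[0,-0.0001,0,0.0035,0,1,0],[0,-0.0001,0,0.0035,0,1,0],[0,-0.0001,0,0.0035,0,1,0],[0,-0.0001,0,0.0035,0,1,0],[0,0,0,0,0,0,0]]]'; python3 - <<'E'
from plant import monitor, viewer
import cv2
d=viewer.get_image("side")["frame"][60:200,240:400,::-1]; cv2.imwrite("pics/side4.png",cv2.resize(d,None,fx=4,fy=4,interpolation=cv2.INTER_CUBIC))
E
```

```text
clock: 9.02
tcp_pos: [655.6, 0.2, 234.4]
eef_rot: [-1.224, -1.195, 1.191]
force: [-0.0, -0.9, 11.0]
gripper_width: 0.001
```

View pics/side4.png

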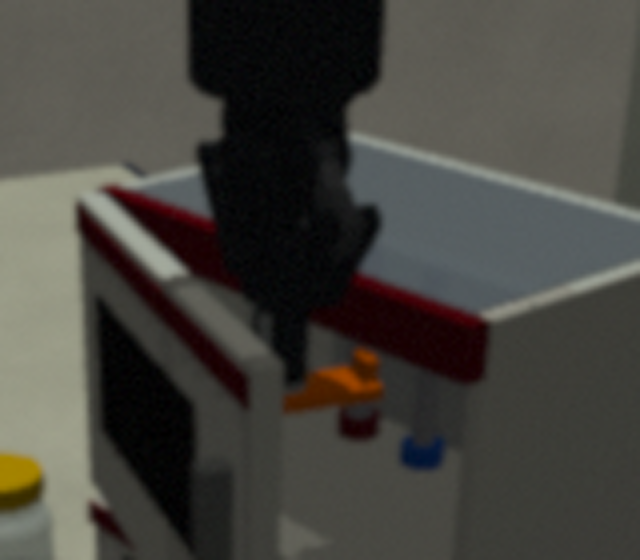

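```bash
python3 -m crank '[[[0,-0.0002,0,0.0035,0,1,0],[0,-0.0002,0,0.0052,0,1.5,0],[0,-0.0002,0,0.0052,0,1.5,0],[0,-0.0002,0,0.0052,0,1.5,0],[0,-0.0002,0,0.0052,0,1.5,0],[0,-0.0002,0,0.0052,0,1.5,0],[0,-0.0002,0,0.0052,0,1.5,0],[0,-0.0002,0,0.0052,0,1.5,0],[0,-0.0002,0,0.0035,0,1,0],[0,0,0,0,0,0,0],[0,0,0,0,0,0,0]]]'; python3 - <<'E'
from plant import monitor, viewer
import cv2
print(monitor.read_state()["q"])
d=viewer.get_image("side")["frame"][40:240,200:420,::-1]; cv2.imwrite("pics/side5.png",cv2.resize(d,None,fx=3,fy=3,interpolation=cv2.INTER_CUBIC))
E
```

```text
clock: 9.98
tcp_pos: [612.4, 3.6, 234.1]
eef_rot: [-1.316, -1.033, 1.029]
force: [-0.4, -0.2, 11.8]
gripper_width: -0.0
[-1.06684000e-01  3.81698521e-01  1.49567101e+00 -3.98154478e-04
  1.26049975e+00 -1.43694650e+00]
```

View pics/side5.png

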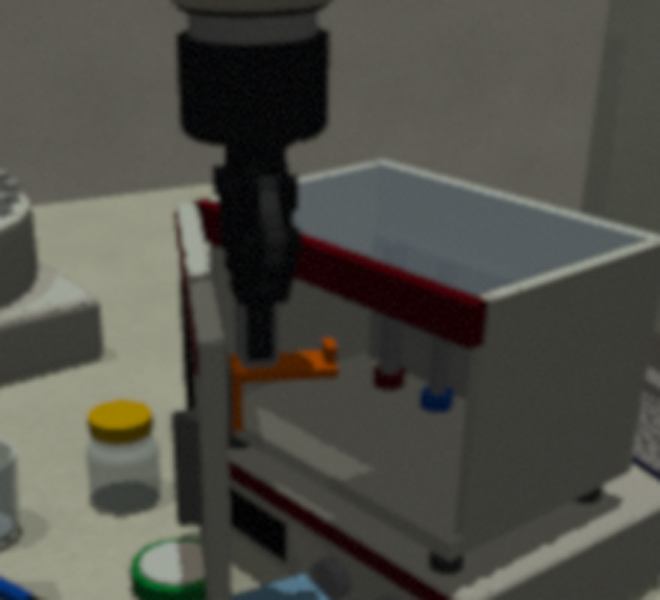

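```bash
python3 -m crank '[[[0,0,-0.0025,0,0,0,0],[0,0,-0.0025,0,0,0,0],[0,-0.0002,0,0.0034,0,1,0],[0,-0.0002,0,0.0067,0,2,0],[0,-0.0002,0,0.0067,0,2,0],[0,-0.0002,0,0.0067,0,2,0],[0,-0.0002,0,0.0067,0,2,0],[0,-0.0002,0,0.0067,0,2,0],[0,-0.0002,0,0.0067,0,2,0],[0,-0.0002,0,0.0067,0,2,0],[0,-0.0002,0,0.0067,0,2,0],[0,-0.0002,0,0.0034,0,1,0],[0,0,0,0,0,0,0],[0,0,0,0,0,0,0]]]'; python3 - <<'E'
from plant import monitor, viewer
import cv2
print(monitor.read_state()["q"])
for n in("side","top"):
    cv2.imwrite(f"pics/{n}6.png",viewer.get_image(n)["frame"][:,:,::-1])
E
```

```text
clock: 11.2
tcp_pos: [555.1, 24.5, 238.2]
eef_rot: [-1.423, -0.793, 0.791]
force: [-0.6, 0.6, 7.9]
gripper_width: 0.004
[-8.02176688e-02  2.98220662e-01  1.61356906e+00  8.21322549e-05
  1.22785471e+00 -1.09665532e+00]
```

View pics/side6.png

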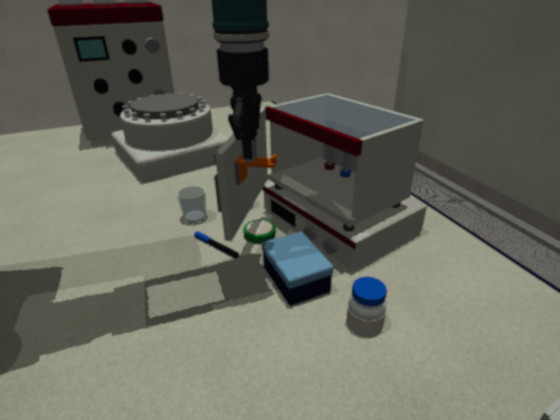

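View pics/top6.png

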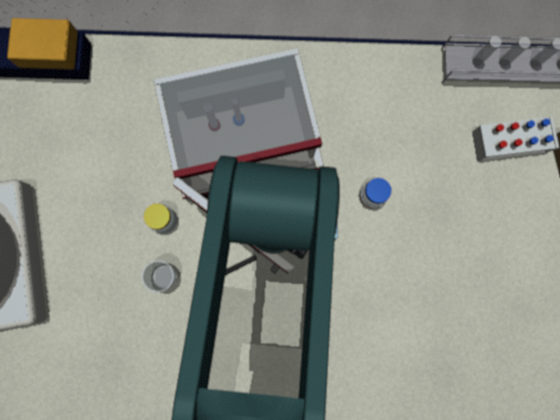

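```bash
python3 -m crank '[[[0,-0.0002,0,0.0034,0,1,0],[0,-0.0002,0,0.0067,0,2,0],[0,-0.0002,0,0.0067,0,2,0],[0,-0.0002,0,0.0067,0,2,0],[0,-0.0002,0,0.0067,0,2,0],[0,-0.0002,0,0.0067,0,2,0],[0,-0.0002,0,0.0067,0,2,0],[0,-0.0002,0,0.0067,0,2,0],[0,-0.0002,0,0.0067,0,2,0],[0,-0.0002,0,0.0067,0,2,0],[0,-0.0002,0,0.0067,0,2,0],[0,-0.0002,0,0.0067,0,2,0],[0,-0.0002,0,0.0067,0,2,0],[0,-0.0002,0,0.0067,0,2,0],[0,-0.0002,0,0.0067,0,2,0],[0,-0.0002,0,0.0067,0,2,0],[0,-0.0002,0,0.0034,0,1,0],[0,0,0,0,0,0,0],[0,0,0,0,0,0,0]]]'; python3 - <<'E'
from plant import monitor, viewer
import cv2
print(monitor.read_state()["q"])
for n in("side","top"):
    cv2.imwrite(f"pics/{n}7.png",viewer.get_image(n)["frame"][:,:,::-1])
E
```

```text
clock: 12.88
tcp_pos: [480.7, 99.8, 238.2]
eef_rot: [-1.541, -0.361, 0.357]
force: [0.6, 1.2, 8.2]
gripper_width: -0.003
[ 6.36011140e-02  2.04292127e-01  1.74646086e+00  4.16737248e-04
  1.18803388e+00 -3.94621395e-01]
```

View pics/side7.png

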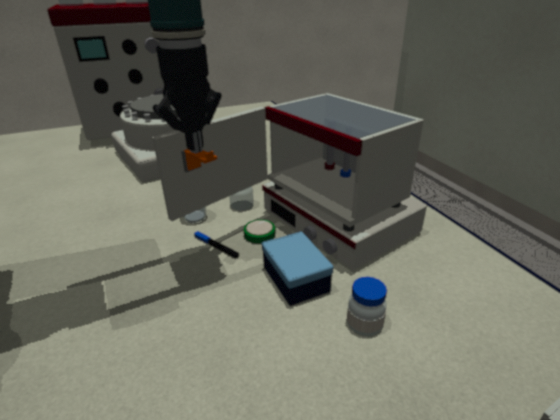

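View pics/top7.png

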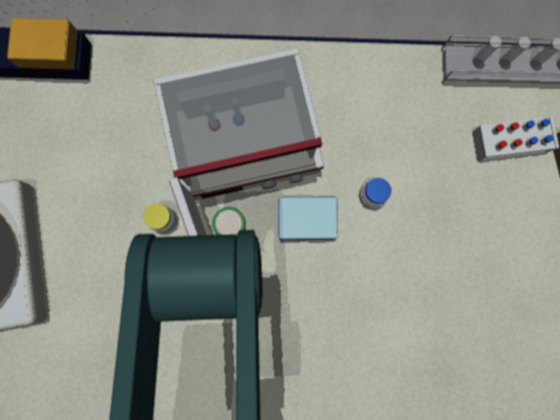

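```bash
python3 -m crank '[[[0,-0.0002,0,0.0034,0,1,0],[0,-0.0002,0,0.0067,0,2,0],[0,-0.0002,0,0.0067,0,2,0],[0,-0.0002,0,0.0034,0,1,0],[0,0,0,0,0,0,0],[0,0,-0.003,0,0,0,0],[0,0,-0.003,0,0,0,0],[0,0,-0.003,0,0,0,0],[0,0,-0.003,0,0,0,0],[0,0,0,0,0,0,0]]]'; python3 - <<'E'
from plant import viewer
import cv2
d=viewer.get_image("side")["frame"][60:240,120:320,::-1]; cv2.imwrite("pics/side8.png",cv2.resize(d,None,fx=3,fy=3,interpolation=cv2.INTER_CUBIC))
E
```

```text
clock: 13.82
tcp_pos: [470.3, 117.2, 249.3]
eef_rot: [-1.553, -0.276, 0.278]
force: [-0.6, 0.1, -0.5]
gripper_width: -0.002
```

View pics/side8.png

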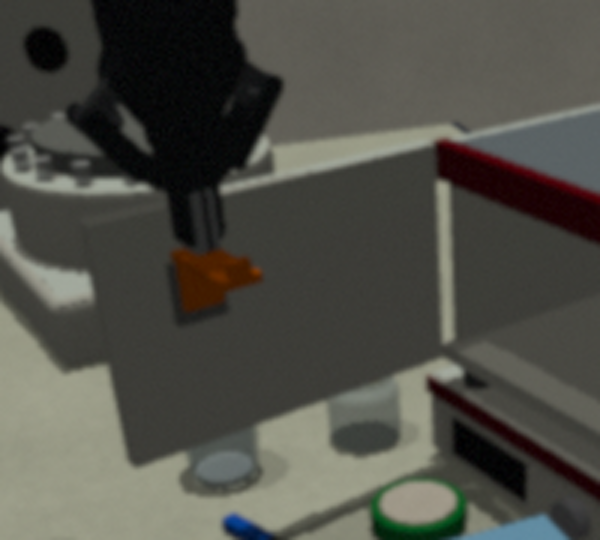

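```bash
python3 -m crank '[[[0,0,-0.004,0,0,0,0],[0,0,-0.01,0,0,0,0],[0,0,-0.02,0,0,0,0],[0,0,-0.03,0,0,0,0],[0,0,-0.03,0,0,0,0],[0,0,-0.03,0,0,0,0],[0,0,0,-0.04,0,0,0],[0,0,0,-0.04,0,0,0],[0,0,0,-0.04,0,0,0],[0,0,0,-0.04,0,0,0],[0,0,0,0,0,0,0],[0,0,0,0,0,0,0]]]'; python3 - <<'E'
from h import *
from plant import monitor, viewer
import cv2
s=monitor.read_state(); print(s["tcp_pos"],s["force"])
for n in("side","top"):
    cv2.imwrite(f"pics/{n}9.png",viewer.get_image(n)["frame"][:,:,::-1])
E
```

```text
clock: 14.87
tcp_pos: [526.5, -34.7, 373.6]
eef_rot: [-1.553, -0.274, 0.274]
force: [-0.1, 0.4, 1.1]
gripper_width: -0.001
[526.46  -34.652 373.605] [-0.133  0.392  1.128]
```

View pics/side9.png

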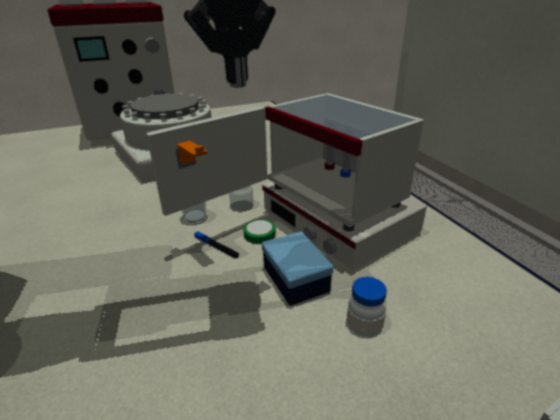

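View pics/top9.png

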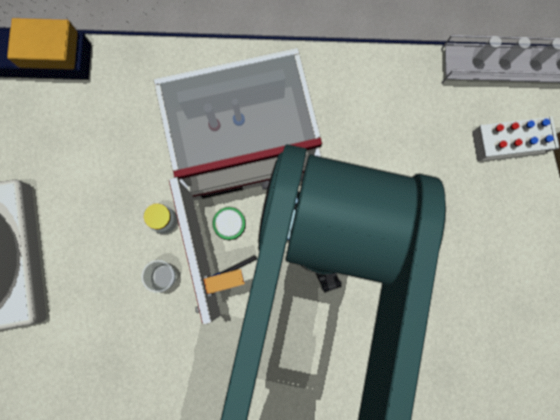

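```bash
python3 - <<'E'
from h import *
from plant import job_done
a=onz("top",(182,180),256);b=onz("top",(213,320),256);l=onz("top",(174,176),256);r=onz("top",(321.5,144),256)
u=b-a;v=r-l;print("door angle",np.arccos(u@v/np.linalg.norm(u)/np.linalg.norm(v)))
job_done()
E
```

```text
door angle 1.5539894532276644
the job is handed in; nothing more can be done
```

The oven door is standing open at about 1.55 rad (89°), let go, and the job was handed in at about 15 s on the robot's clock.

**How it went:**
- **Pressing the hook:** I lowered the closed fingers into the gap and felt the hook at tip height z ≈ 233 mm. I pressed it down about 10 mm, with 11–12 N at the wrist.
- **Opening the door:** With the hook held down, I drew the door along its hinge arc past the catch and on to wide open. I commanded at most 0.42 rad/s.
- **Letting go:** I then lifted off the hook and moved the gripper clear.

**Last checks:**
- **Door angle:** The 1.55 rad was measured from the top view. An earlier rough reading, taken before the last 6° of swing, gave about 1.35 rad. My commanded turns implied nearer 1.47 rad at that point.
- **Forces:** The highest wrist reading was about 12 N, well under 20 N. I only read it at the end of each move, so a brief peak in between would not show. With the gripper clear it read about 1 N, close to the sensor's noise.
- **Bystanders:** All of them appear in their original places by eye in the final pictures. I did not measure them.
- **Oven height:** One corner of the beam gave a poor match between the two cameras (7 mm off). I relied on feel for the hook height instead. It came out about 5 mm above the camera estimate.

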